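# Pack the repair kit, heaviest part lowest

### The job

Pack the repair kit in the grey tray as one neat stack, heaviest lowest: first the finned heat sink flat in the middle of the tray, fins up, then the dark bit case on the heat sink, the small black roll of tape flat on the case, and last the light plastic terminal cover, vent slots up, on the tape. Set each one centred on the one below, with the long sides of the heat sink, case and cover running along the tray's long side. Leave the red screwdriver, the small circuit board and the tea cup where they are.

Things in the scene. Friction and masses are not known exactly. Their poses are not given: they have to be found in the camera images.
- packing_tray: open grey plastic tray, fixed, 140 (x) x 170 (y) x 38 mm high, its long side along its y; walls 4 mm, floor 4 mm thick, inside 132 x 162 mm, the rim stands out 3 mm; origin: centre of the underside
- tray_floor (a point): middle of the tray's inner floor, 4 mm above its underside; axes as the tray's
- heat_sink: bare aluminium heat sink, 66 (x) x 104 (y) x 26 mm high, about 0.45 kg: an 8 mm base with seven flat-topped fins along y, 88 mm long; the outer fins are flush with the base's long sides, so it is gripped across the 66 mm; lies fins up; origin: centre of the underside, z up
- bit_case: closed flat dark case, 61 (x; the gripped body is 56 to 58) x 98 (y) x 28 mm high, about 0.16 kg, flat top, lid fixed shut; origin: centre of the underside, z up
- tape_black: small roll of black tape lying flat, 57 mm across, 19 mm high, about 0.05 kg, core not open to the fingers (solid); origin: centre of the underside to 1 mm; round, so its yaw does not matter, z up
- terminal_cover: light off-white plastic terminal cover, 40 (x) x 70 (y) x 14 mm high, about 25 g: a hollow cap lying open side down, walls 3 mm, closed flat top with five dark slots and two screw recesses; gripped across the 40 mm; origin: centre of the underside, z up
- phone_board: bystander: small blue circuit board, 40 x 63 x 5 mm, lying to the right of the work; origin: centre of the underside
- tea_cup: bystander: patterned tea cup, 93 x 120 x 59 mm, at the right; origin: underside, centre of its outline with the handle
- driver_red: bystander: small screwdriver with a red handle, 156 mm long, 11 mm thick, lying crosswise behind the tray; origin: centre of its outline, underside
There are look-alikes about, which are no part of the job. Leave any green or yellow look-alike of the tape_black alone.

How it is judged (in metres and radians):
On the way, in this order (a step that is already met when the one before it is completed fails the run):
1. the heat sink lies in the middle of the tray (x of heat_sink in the frame of tray_floor between -0.015 and 0.015 m and y of heat_sink in the frame of tray_floor between -0.015 and 0.015 m and z of heat_sink in the frame of tray_floor between -0.004 and 0.004 m and angle between the y axis of heat_sink and the y axis of packing_tray, either way round below 0.26 rad and angle between heat_sink's own z axis and vertical below 0.08 rad), for 0.2 s.
2. the bit case lies on the heat sink (all of step 1 and horizontal distance between bit_case and heat_sink below 0.012 m and z of bit_case in the frame of heat_sink between 0.022 and 0.03 m and angle between the y axis of bit_case and the y axis of packing_tray, either way round below 0.26 rad and angle between bit_case's own z axis and vertical below 0.08 rad), for 0.2 s.
3. the black tape lies on the case (all of step 2 and horizontal distance between tape_black and bit_case below 0.012 m and z of tape_black in the frame of bit_case between 0.024 and 0.032 m and angle between tape_black's own z axis and vertical below 0.08 rad), for 0.2 s.
4. the terminal cover lies on the tape (all of step 3 and horizontal distance between terminal_cover and tape_black below 0.012 m and z of terminal_cover in the frame of tape_black between 0.015 and 0.023 m and angle between the y axis of terminal_cover and the y axis of packing_tray, either way round below 0.26 rad and angle between terminal_cover's own z axis and vertical below 0.08 rad), for 0.2 s.
At the end, for the whole second after the job is handed in: Heat sink flat on the tray floor, fins up, within 15 mm of its middle each way; on it the case, the black tape, the cover (slots up), each centred on the one below to 12 mm, resting and level; long sides along the tray's to 15 degrees; all at rest (all of step 4 and linear speed of each of heat_sink, bit_case, tape_black, terminal_cover below 0.02 m/s); the robot touches nothing.
It fails at once if the red screwdriver moved by more than 20 mm (distance of driver_red from where it was at the start of the episode above 0.02 m).
It fails at once if the small circuit board moved by more than 20 mm (distance of phone_board from where it was at the start of the episode above 0.02 m).
It fails at once if the tea cup moved by more than 20 mm (distance of tea_cup from where it was at the start of the episode above 0.02 m).
It also fails if it takes over 96 s, if anything falls off the work surface, if the arm or the gripper's body presses on something with over 40 N, if the wrist force passes 120 N, or if a joint passes its speed limit or range.

### The arm

A 6-joint arm with a two-finger parallel gripper is mounted at the origin on a cart in front of the work surface, level with it; the furniture and walls round the work are solid. World frame = base frame: x ahead of the robot, y to its left, z up, the work surface at z = 0. Lengths are in mm, angles in degrees, forces in N, time in s.
With the tool pointing down it reaches from about 350 to 850 mm from the base axis. Payload 8.1 kg.
Tool frame: the origin (TCP) lies midway between the tips of the shut fingers; the grasp point (between the pads) lies 19 mm behind it; z points along the fingers, y is the line along which they close (so a half turn about z gives the same grasp; the last joint's range is limited). The gripper opens to 85 mm and grips with 20 to 120 N. Pads are 22 mm wide; open, the fingers measure 114 mm over their backs; the gripper's body (76 mm by 85 mm) begins 54 mm behind the grasp point. The pads swing forward as they close: fully open they stand 13 mm farther back than shut.
Start: joints at [71.253, 7.471, 85.268, -0, 87.261, -4.893], TCP at [143.648, 582.555, 201.892] pointing down, gripper open.
Joint ranges: [-169.43, 169.43], [-51.17, 129.36], [1.28, 143.12], [-76.62, 256.62], [0, 156.53], [-152.29, 152.29]. Speed limits (degrees/s): [136.94, 136.94, 159.86, 180, 180, 180].

### API

Orientations are given as [roll, pitch, yaw] about the fixed x, y, z axes, in that order (R = Rz(yaw) Ry(pitch) Rx(roll)).
In Python, from bench import r gives the robot as it stands.
- The arm moves only by the tool apply_moves, never from a script. Its argument "steps" is a list of rows, each a list of 7 numbers: the opening, from -1 (shut) to 1 (fully open), then the shift along the tool's x, y, z in mm, then the turn, a rotation vector about the tool's x, y, z in units of 5 degrees (1.0 is 5 degrees). A call has exactly 8 rows; each row shifts and turns the commanded pose from where the row before left it, along the tool's axes as they then stand; what a row does not reach is not made up. A row lasts 1/10 s, in which the tool goes at most 50 mm and 8.59 degrees, less where a joint would pass 70% of its speed; a pose out of reach is approached as far as the arm can. A call is refused whole if a number of a shift passes 50 or a number of a turn 1, either way. A call with a gripper value outside its range is refused whole. The fingers move at their own pace and stop on an object; "squeeze" is the grip in N (left out, the last holds). Time passes only in rows, so rows that do not move let the fingers close, or fill a call up. It gives the time, the measured TCP pose, the force, the opening and the grip force at its end, in the units of the state.
- r.sense(): the state, without advancing time (a new reading comes with each control period).
- r.snapshot(name): name is "scene" or "side" or "wrist"; returns a dict with "color" (400x640x3 uint8, blue, green, red), "depth" (400x640 float32, mm along the optical axis (not along the pixel's ray), 0 where there is no reading), "mtx" (3x3 intrinsics, pixels), "dist" ([k1, k2, p1, p2, k3] as OpenCV has them; the pictures are not rectified), "T" (4x4, takes a point from camera to world coordinates); the wrist camera has in their place "hand_eye" (4x4, takes a point from camera to tool coordinates, whose origin is the TCP and whose axes are the flange's). Camera axes: x right, y down, z forward; pixel columns grow to the right and rows downward; lengths in mm; the calibration is good to about 2 mm. A picture is of the moment at which its call begins: read the wrist's pose just before it.
- r.hand_in(): hands the job in; it is judged then, once.
The state is a dict: "time": time; "joint_pos": joint angles; "qd": joint speeds; "joint_efforts": joint torques, N m; "tool_pos": TCP position; "tcp_rot": TCP orientation; "ft_force": force on the tool from outside, world axes, zero at the start; "wrist_torque": the same for the moment, N m; "finger_gap": finger opening in mm; "grip_force": force on a finger pad.
Only numpy, scipy, OpenCV 4.12 (cv2) and the standard library are available. Lean on these libraries where they do the work, as an engineer would, in place of code of your own. Each camera call takes 0.05 s, during which the arm holds its last target. There are 200 camera calls.

## Working session

There is one attempt and no reset: what is moved stays moved. The work goes in short steps, Python scripts to look and compute and a tool call to move; the robot and the scene stay as the last step left them, time stands still between calls to the robot, and variables do not carry over. Pictures are saved under pics/ and viewed, at most 14 in all, crops included, and the job is handed in when it is done.

Besides the shell and the picture viewer there is one more tool, called after "Emit:" as a command line: name --pt "numbers of a row" for each row, then --argument value for the rest. apply_moves: Moves the arm, as the interface text tells. Its arguments: {"type":"object","properties":{"steps":{"type":"array"},"squeeze":{"type":"number"}},"required":["steps"]}

```bash
mkdir -p pics; ls; python3 - <<'E'
from bench import r
import cv2,pickle
print(r.sense())
d={n:r.snapshot(n) for n in("scene","side")}
pickle.dump(d,open("s0.pkl","wb"))
for n in d:
    cv2.imwrite(f"pics/{n}0.png",d[n]["color"]); print(n,d[n]["mtx"].tolist(),d[n]["dist"],d[n]["T"].round(3).tolist())
E
```

```text
pics
{'time': 0.0, 'joint_pos': array([ 7.12528778e+01,  7.51430956e+00,  8.53296561e+01, -8.72276688e-04,
        8.72620259e+01, -4.89298372e+00]), 'qd': array([-0.02506215, -0.06257051,  0.0191614 , -0.01057502,  0.1010939 ,
       -0.01452834]), 'joint_efforts': array([ 4.86638128e-04, -5.69380760e+01, -5.00571620e+01, -2.02973324e-04,
        1.45801215e-02, -9.15550208e-05]), 'tool_pos': array([143.45773171, 581.97100862, 200.84920147]), 'tcp_rot': array([-1.79894320e+02, -8.17251224e-03,  1.66145896e+02]), 'ft_force': array([-0.67890148,  0.52674317,  0.24963416]), 'wrist_torque': array([ 0.01866992,  0.01166386, -0.08399271]), 'grip_force': 0.0, 'finger_gap': 85.50969204898936}
scene [[389.16691147490604, 0.0, 317.6956463011307], [0.0, 389.16691147490604, 195.1783706622489], [0.0, 0.0, 1.0]] [-0.05302483  0.          0.          0.          0.        ] [[0.401, -0.707, 0.582, -57.912], [-0.916, -0.298, 0.269, -343.514], [-0.017, -0.641, -0.767, 843.524], [0.0, 0.0, 0.0, 1.0]]
side [[510.9302404266996, 0.0, 313.75682181653366], [0.0, 510.9302404266996, 204.1842977541874], [0.0, 0.0, 1.0]] [-0.13447611  0.          0.          0.          0.        ] [[-0.242, -0.845, 0.477, -98.184], [-0.97, 0.205, -0.129, 111.602], [0.011, -0.494, -0.869, 1234.825], [0.0, 0.0, 0.0, 1.0]]
```

View pics/scene0.png

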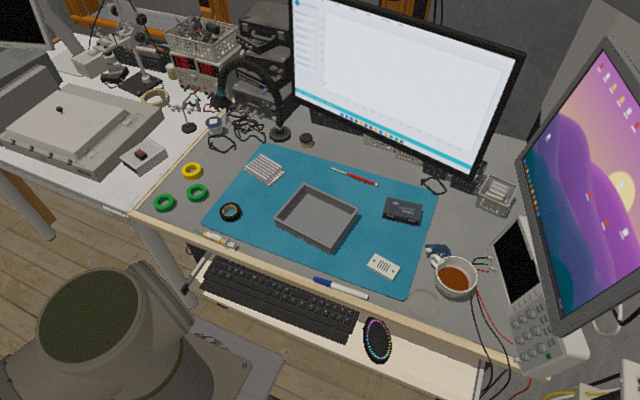

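View pics/side0.png

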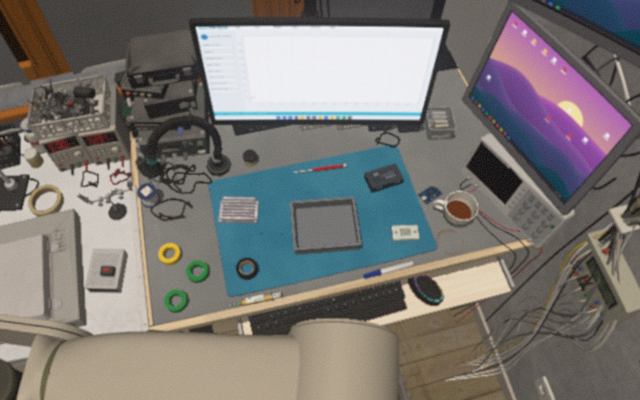

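The scene view shows the heat sink at (265,170), tape (230,212), tray (317,217), driver (355,178), case (402,210), cover (383,265), board (437,250) and cup (455,278). Next I'll build an orthographic height and colour map from depth.

```bash
cat > h.py <<'E'
import numpy as np,cv2
from bench import r
def cloud(s,T):
    z=s["depth"]; v,u=np.nonzero(z>0)
    n=cv2.undistortPoints(np.stack([u,v],1).astype(np.float64)[:,None],s["mtx"],s["dist"])[:,0]
    zz=z[v,u]; P=np.c_[n*zz[:,None],zz]
    return P@T[:3,:3].T+T[:3,3], s["color"][v,u], u,v
def ortho(P,C,x0,x1,y0,y1,res=1.0,zmax=200):
    # rows: x decreasing downward (far at top); cols: y decreasing to right
    k=(P[:,0]>x0)&(P[:,0]<x1)&(P[:,1]>y0)&(P[:,1]<y1)&(P[:,2]<zmax)
    P,C=P[k],C[k]; o=np.argsort(P[:,2]); P,C=P[o],C[o]
    H=int((x1-x0)/res)+1;W=int((y1-y0)/res)+1
    im=np.zeros((H,W,3),np.uint8); hz=np.full((H,W),np.nan)
    i=((x1-P[:,0])/res).astype(int); j=((y1-P[:,1])/res).astype(int)
    im[i,j]=C; hz[i,j]=P[:,2]
    return im,hz
E
python3 - <<'E'
from h import *
import pickle
d=pickle.load(open("s0.pkl","rb"))
for n,dx in (("scene",0),("side",0)):
    P,C,u,v=cloud(d[n],d[n]["T"])
    k=(P[:,0]>250)&(P[:,0]<900)&(P[:,1]>-450)&(P[:,1]<400)
    print(n,np.median(P[k&(abs(P[:,2])<20),2]))
    # height blobs
    k2=k&(P[:,2]>8)&(P[:,2]<60)
    m=np.zeros(d[n]["depth"].shape,np.uint8); m[v[k2],u[k2]]=1
    Z=np.zeros(m.shape+(3,)); Z[v,u]=P
    nl,L,st,ce=cv2.connectedComponentsWithStats(m,connectivity=4)
    for i in range(1,nl):
        if 40<st[i,4]<8000:
            Q=Z[L==i]; zt=np.percentile(Q[:,2],90)
            t=Q[Q[:,2]>zt-5]
            print(ce[i].round(),st[i,4],"ztop",zt.round(1),"med",np.median(t,0).round(1),"rect",[np.round(a,1) for a in cv2.minAreaRect(t[:,:2].astype(np.float32))],Z[L==i][:, :2].mean(0).round())
E
```

```text
scene -0.9012416706385693
[248. 113.] 879 ztop 50.1 med [826.  300.1  52.2] rect [array([825. , 290.4]), array([172.7,  16. ]), np.float64(80.9)] [802. 304.]
[289. 109.] 141 ztop 52.4 med [866.2 183.   53.4] rect [array([862.7, 182.8]), array([ 4.2, 52.7]), np.float64(83.7)] [864. 182.]
[326. 120.] 271 ztop 42.4 med [863.4  77.5  42.6] rect [array([861.8,  63.9]), array([87.3,  9.1]), np.float64(89.5)] [866.  48.]
[215. 127.] 307 ztop 45.1 med [702.  372.8  43.9] rect [array([703.4, 373.2]), array([52.2, 53.4]), np.float64(85.1)] [694. 362.]
[279. 132.] 299 ztop 43.7 med [756.9 161.2  49.1] rect [array([760.3, 162.3]), array([17.2, 26.9]), np.float64(32.6)] [759. 163.]
[305. 139.] 142 ztop 28.4 med [763.3  74.7  26.3] rect [array([764.7,  73.7]), array([39.3, 39.8]), np.float64(71.0)] [760.  73.]
[374. 141.] 92 ztop 28.4 med [ 835.8 -101.3   26.1] rect [array([ 835.8, -129. ]), array([76.8,  6.5]), np.float64(87.9)] [ 838. -127.]
[250. 138.] 46 ztop 21.9 med [709.6 241.7  21. ] rect [array([704.8, 239.9]), array([16.5, 37.1]), np.float64(41.7)] [704. 240.]
[216. 148.] 61 ztop 19.5 me
[... 4996 characters left out ...]
6.4, 55.1]), np.float64(29.2)] [519. 336.]
[246. 268.] 267 ztop 20.2 med [429.3 144.3  18. ] rect [array([430.8, 144.9]), array([51.7, 57.7]), np.float64(80.3)] [429. 145.]
[197. 270.] 264 ztop 18.1 med [451.8 271.4  15.7] rect [array([453.4, 270.4]), array([53.2, 55.6]), np.float64(56.3)] [453. 271.]
[389. 269.] 216 ztop 14.6 med [ 341.3 -207.7   12.4] rect [array([ 340.8, -210.5]), array([ 14.9, 132.6]), np.float64(1.2)] [ 341. -212.]
[175. 300.] 270 ztop 18.2 med [383.2 335.8  15.6] rect [array([385.3, 336.4]), array([55.2, 54.3]), np.float64(56.8)] [385. 336.]
[259. 298.] 219 ztop 18.2 med [341.9 127.9  15.8] rect [array([341.8, 124.5]), array([95.6, 15.6]), np.float64(86.2)] [342. 128.]
```

Both cameras agree to about 2 mm, and the sizes match the ones given:

| Object | Position (x, y) mm | Yaw |
|---|---|---|
| tray | (497.5, -79.7) | -8.5° |
| heat sink | (602, 137) | -15.4° |
| case | (607.6, -282.8) | +6° |
| tape | (428.8, 144.5) | n/a |
| cover | (430.3, -287.3) | -11.6° |

Next is a row planner.

```bash
cat >> h.py <<'E'
def rows(x,y,z,phi,n,src=None,nd=0):
    """print n rows (dx,dy,dz,wz) from sensed (or src) pose to target, tool down, world straight line"""
    if src is None:
        S=[r.sense()for _ in range(1)][0]; src=[*S["tool_pos"],S["tcp_rot"][2]]
        print("at",np.round(src,1),"roll/pitch",S["tcp_rot"][:2].round(1),"gap",round(S["finger_gap"],1),"grip",round(S["grip_force"],1),"t",S["time"])
    p=np.array(src[:3],float);f=src[3];t=np.array([x,y,z],float)
    d=(phi-f+180)%360-180
    for i in range(n):
        w=round(-(phi-f+180)%360/5/(n-i),2) if 0 else round(-((phi-f+180)%360-180)/5/(n-i),2)
        a=np.radians(f); ax=np.array([[np.cos(a),np.sin(a),0],[np.sin(a),-np.cos(a),0],[0,0,-1]])
        s=np.round(ax@((t-p)/(n-i)),nd); p=p+ax.T@s; f-=5*w
        print(s.tolist(),w)
E
python3 - <<'E'
from h import *
rows(602,137,120,74.6,24)
E
```

```text
at [143.5 582.  200.9 166.1] roll/pitch [-179.9   -0. ] gap 85.2 grip 0.0 t 0.1
[-23.0, -13.0, 3.0] 0.76
[-24.0, -12.0, 3.0] 0.76
[-25.0, -10.0, 3.0] 0.76
[-25.0, -9.0, 3.0] 0.76
[-26.0, -7.0, 3.0] 0.76
[-26.0, -5.0, 3.0] 0.76
[-26.0, -3.0, 3.0] 0.76
[-27.0, -2.0, 4.0] 0.76
[-27.0, 0.0, 3.0] 0.76
[-27.0, 2.0, 4.0] 0.76
[-26.0, 4.0, 3.0] 0.76
[-26.0, 5.0, 4.0] 0.77
[-26.0, 7.0, 3.0] 0.76
[-25.0, 9.0, 4.0] 0.77
[-24.0, 10.0, 3.0] 0.76
[-24.0, 12.0, 4.0] 0.77
[-23.0, 13.0, 3.0] 0.76
[-22.0, 15.0, 4.0] 0.77
[-21.0, 16.0, 3.0] 0.76
[-20.0, 18.0, 4.0] 0.77
[-18.0, 19.0, 3.0] 0.76
[-17.0, 20.0, 4.0] 0.77
[-16.0, 22.0, 3.0] 0.76
[-14.0, 22.0, 4.0] 0.77
```

Emit:
apply_moves --pt "1 -23 -13 3 0 0 0.76" --pt "1 -24 -12 3 0 0 0.76" --pt "1 -25 -10 3 0 0 0.76" --pt "1 -25 -9 3 0 0 0.76" --pt "1 -26 -7 3 0 0 0.76" --pt "1 -26 -5 3 0 0 0.76" --pt "1 -26 -3 3 0 0 0.76" --pt "1 -27 -2 4 0 0 0.76" --squeeze 60

```text
time: 0.9
tool_pos: [297.8, 433.5, 176.5]
tcp_rot: [-180.0, 0.0, 135.6]
ft_force: [1.7, 0.9, -0.7]
finger_gap: 85.5
grip_force: 0.0
```

Emit:
apply_moves --pt "1 -27 0 3 0 0 0.76" --pt "1 -27 2 4 0 0 0.76" --pt "1 -26 4 3 0 0 0.76" --pt "1 -26 5 4 0 0 0.77" --pt "1 -26 7 3 0 0 0.76" --pt "1 -25 9 4 0 0 0.77" --pt "1 -24 10 3 0 0 0.76" --pt "1 -24 12 4 0 0 0.77"

```text
time: 1.7
tool_pos: [450.7, 285.2, 148.4]
tcp_rot: [-180.0, 0.0, 105.0]
ft_force: [-0.4, 0.8, 0.0]
finger_gap: 85.2
grip_force: 0.0
```

Emit:
apply_moves --pt "1 -23 13 3 0 0 0.76" --pt "1 -22 15 4 0 0 0.77" --pt "1 -21 16 3 0 0 0.76" --pt "1 -20 18 4 0 0 0.77" --pt "1 -18 19 3 0 0 0.76" --pt "1 -17 20 4 0 0 0.77" --pt "1 -16 22 3 0 0 0.76" --pt "1 -14 22 4 0 0 0.77"

```text
time: 2.5
tool_pos: [602.5, 136.9, 120.3]
tcp_rot: [-180.0, 0.0, 74.4]
ft_force: [-0.5, 0.7, 0.1]
finger_gap: 85.4
grip_force: 0.0
```

```bash
python3 - <<'E'
from h import *
rows(602,137,0,74.6,7)
s=r.snapshot("wrist"); cv2.imwrite("pics/w1.png",s["color"])
print(s["hand_eye"].round(3).tolist())
E
```

```text
at [602.5 136.9 120.3  74.4] roll/pitch [-180.    0.] gap 85.4 grip 0.0 t 2.5
[-0.0, -0.0, 17.0] -0.0
[-0.0, -0.0, 17.0] -0.01
[-0.0, -0.0, 17.0] -0.0
[-0.0, -0.0, 17.0] -0.01
[-0.0, -0.0, 17.0] -0.0
[-0.0, -0.0, 18.0] -0.01
[-0.0, -0.0, 17.0] -0.0
[[-0.001, -0.952, -0.307, 80.052], [1.0, -0.001, -0.0, 0.238], [0.0, -0.307, 0.952, -172.023], [0.0, 0.0, 0.0, 1.0]]
```

View pics/w1.png

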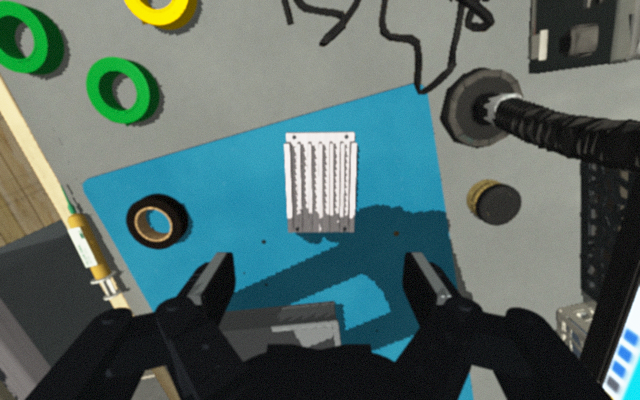

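The wrist view shows the sink centred at column 320, between the fingertips (columns 233 and 405) and square to them. I'll descend and grip.

Emit:
apply_moves --pt "1 0 0 17 0 0 0" --pt "1 0 0 17 0 0 0" --pt "1 0 0 17 0 0 0" --pt "1 0 0 17 0 0 0" --pt "1 0 0 17 0 0 0" --pt "1 0 0 17 0 0 0" --pt "1 0 0 17 0 0 0" --pt "1 0 0 0 0 0 0"

```text
time: 3.35
tool_pos: [599.4, 137.6, -1.8]
tcp_rot: [-179.7, 0.1, 74.6]
ft_force: [-0.7, -0.5, 0.5]
finger_gap: 85.3
grip_force: 0.0
```

Emit:
apply_moves --pt "0 0 0 0 0 0 0" --pt "0 0 0 0 0 0 0" --pt "0 0 0 0 0 0 0" --pt "0 0 0 0 0 0 0" --pt "-0.2 0 0 0 0 0 0" --pt "-0.2 0 0 0 0 0 0" --pt "-0.2 0 0 0 0 0 0" --pt "-0.2 0 0 0 0 0 0"

```text
time: 4.15
tool_pos: [602.0, 137.9, 1.9]
tcp_rot: [180.0, -0.0, 74.6]
ft_force: [-1.1, 0.3, 0.9]
finger_gap: 34.5
grip_force: 0.0
```

Emit:
apply_moves --pt "-0.2 0 0 -5 0 0 0" --pt "-0.2 0 0 -10 0 0 0" --pt "-0.2 0 0 -15 0 0 0" --pt "-0.2 0 0 -20 0 0 0" --pt "-0.2 0 0 -20 0 0 0" --pt "-0.2 0 0 -15 0 0 0" --pt "-0.2 0 0 -10 0 0 0" --pt "-0.2 0 0 -5 0 0 0"

```text
time: 4.95
tool_pos: [602.8, 138.0, 103.7]
tcp_rot: [179.9, -0.1, 74.6]
ft_force: [0.4, 0.5, 0.9]
finger_gap: 33.7
grip_force: 0.0
```

```bash
python3 - <<'E'
from h import *
rows(497.5,-79.7,100,81.5,14)
s=r.snapshot("wrist"); cv2.imwrite("pics/w2.png",s["color"])
E
```

```text
at [602.8 138.  103.7  74.6] roll/pitch [ 1.799e+02 -1.000e-01] gap 33.7 grip 0.0 t 4.95
[-17.0, -3.0, 0.0] -0.1
[-17.0, -3.0, 0.0] -0.1
[-17.0, -3.0, 0.0] -0.1
[-17.0, -4.0, 0.0] -0.1
[-17.0, -4.0, 0.0] -0.1
[-17.0, -4.0, 0.0] -0.1
[-17.0, -4.0, 0.0] -0.1
[-17.0, -4.0, 1.0] -0.1
[-17.0, -4.0, 0.0] -0.1
[-16.0, -5.0, 1.0] -0.1
[-17.0, -5.0, 0.0] -0.1
[-16.0, -5.0, 1.0] -0.09
[-16.0, -4.0, 0.0] -0.1
[-17.0, -5.0, 1.0] -0.09
```

View pics/w2.png

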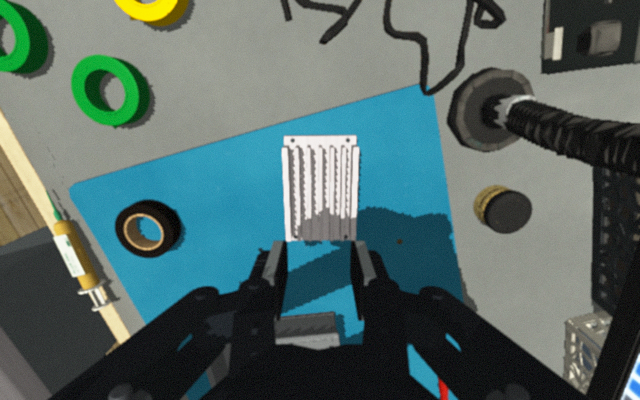

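The gripper closed on air, and the sink hasn't moved: it's still at columns 283–358, rows 135–242. I'll measure it with the wrist depth to find which frame is off.

```bash
cat >> h.py <<'E'
from scipy.spatial.transform import Rotation as Ro
def wristcloud():
    S=r.sense(); s=r.snapshot("wrist")
    T=np.eye(4);T[:3,:3]=Ro.from_euler("xyz",S["tcp_rot"],degrees=True).as_matrix();T[:3,3]=S["tool_pos"]
    return cloud(s,T@s["hand_eye"])+(s,S,T)
E
python3 - <<'E'
from h import *
P,C,u,v,s,S,T=wristcloud()
he=s["hand_eye"]; inv=np.linalg.inv(he)
for p in ([0,0,0],[0,0,100],[0,42,-13],[0,-42,-13]):
    q=inv[:3,:3]@np.array(p)+inv[:3,3]; print(p,q.round(),(s["mtx"]@(q/q[2]))[:2].round())
k=(u>280)&(u<362)&(v>132)&(v<242)&(P[:,2]<60)
print("z percentiles",np.percentile(P[k,2],[5,25,50,75,95]).round(1))
k2=k&(P[:,2]>np.percentile(P[k,2],95)-6)
print(P[k2].mean(0),cv2.minAreaRect(P[k2,:2].astype(np.float32)))
tp=(v>235)&(v<260)&(((u>265)&(u<287)))
print("finger px",np.median(P[tp],0))
# look at black tape, mat
for (a,b) in ((147,200),(200,150),(320,110)): 
    w=(abs(u-a)<3)&(abs(v-b)<3);print((a,b),np.median(P[w],0).round(1),)
E
```

```text
[0, 0, 0] [ -0.  23. 188.] [318. 234.]
[0, 0, 100] [ -0.  -7. 283.] [318. 190.]
[0, 42, -13] [ 42.  27. 176.] [388. 243.]
[0, -42, -13] [-42.  27. 176.] [249. 243.]
z percentiles [-0.3  7.4  8.4 25.3 26.5]
[605.43004339 140.71502796  25.60629751] ((604.5768432617188, 138.46803283691406), (88.55846405029297, 66.1446533203125), 74.78852844238281)
finger px [584.86248257 154.23158174 142.7774504 ]
(147, 200) [439.  173.6   6.2]
(200, 150) [505.4 204.9   0. ]
(320, 110) [624.2 209.4  -1.8]
```

The sink is confirmed at (604.6, 138.5), so the plan position is right. The pads probably closed above it. I'll measure where the fingertips really are.

```bash
python3 - <<'E'
from h import *
P,C,u,v,s,S,T=wristcloud()
Q=(P-T[:3,3])@T[:3,:3]  # tool coords
k=(abs(Q[:,1])<60)&(abs(Q[:,0])<30)&(Q[:,2]<60)
for lo in range(-110,60,10):
    m=k&(Q[:,2]>=lo)&(Q[:,2]<lo+10)
    if m.sum()>5: print(lo,m.sum(),Q[m].min(0).round(),Q[m].max(0).round(),np.median(abs(Q[m,1])).round(1))
print(S["finger_gap"],S["joint_pos"].round(2))
for c in (262,268,275,281,358,364,370):
    j=(u==c)&(v>225)&(v<300); 
    print(c,[(int(a),*q.round().astype(int)) for a,q in zip(v[j],Q[j])][::8])
E
```

```text
-110 9433 [ -12.  -60. -110.] [  20.   60. -100.] 45.1
-100 4596 [ -12.  -57. -100.] [ 19.  57. -90.] 43.5
-90 6481 [-11. -53. -90.] [ 15.  54. -80.] 38.8
-80 1731 [ -6. -49. -80.] [ 16.  49. -70.] 28.5
-70 1161 [-10. -30. -70.] [ 14.  31. -60.] 18.5
-60 885 [-10. -31. -60.] [ 13.  31. -50.] 20.7
-50 713 [-10. -31. -50.] [ 13.  31. -40.] 20.7
-40 331 [-10. -31. -40.] [ 13.  29. -30.] 17.4
33.88760914647974 [ 8.15 13.86 88.61 -0.   77.47 23.55]
262 [(226, np.int64(-39), np.int64(-58), np.int64(103)), (234, np.int64(-48), np.int64(-58), np.int64(103)), (242, np.int64(-57), np.int64(-59), np.int64(102)), (250, np.int64(-66), np.int64(-59), np.int64(102)), (258, np.int64(8), np.int64(-28), np.int64(-45)), (266, np.int64(9), np.int64(-26), np.int64(-53)), (274, np.int64(12), np.int64(-24), np.int64(-65)), (282, np.int64(13), np.int64(-22), np.int64(-73)), (290, np.int64(13), np.int64(-21), np.int64(-79)), (298, np.int64(13), np.int64(-20), np.int64(-83))]
268 [(226, np.int64(-39), np.int64(-51), np.int64(102)), (234, np.int64(-48), np.int64(-52), np.int64(104)), (242, np.int64(-57), np.in
[... 2225 characters left out ...]
, np.int64(12), np.int64(19), np.int64(-66)), (282, np.int64(10), np.int64(19), np.int64(-68)), (290, np.int64(7), np.int64(19), np.int64(-70)), (298, np.int64(3), np.int64(19), np.int64(-70))]
370 [(226, np.int64(-39), np.int64(52), np.int64(102)), (235, np.int64(-49), np.int64(53), np.int64(102)), (243, np.int64(-58), np.int64(54), np.int64(102)), (251, np.int64(8), np.int64(26), np.int64(-38)), (259, np.int64(13), np.int64(24), np.int64(-54)), (267, np.int64(12), np.int64(23), np.int64(-60)), (275, np.int64(12), np.int64(21), np.int64(-67)), (283, np.int64(13), np.int64(20), np.int64(-74)), (291, np.int64(13), np.int64(20), np.int64(-78)), (299, np.int64(13), np.int64(19), np.int64(-83))]
```

The tips sit about 33 mm behind the reported TCP at this gap. The wrist cloud puts the table at z=0, so the real tip is about 31 mm short of the stated TCP. That explains the miss, since the tips passed at z≈33, above the sink's 26. I'll go about 32 mm lower.

Emit:
apply_moves --pt "1 0 0 8 0 0 0" --pt "1 0 0 8 0 0 0" --pt "1 0 0 8 0 0 0" --pt "1 0 0 8 0 0 0" --pt "1 0 0 8 0 0 0" --pt "1 0 0 8 0 0 0" --pt "1 0 0 8 0 0 0" --pt "1 0 0 8 0 0 0"

```text
time: 5.9
tool_pos: [602.0, 137.8, 37.2]
tcp_rot: [180.0, 0.0, 74.6]
ft_force: [-0.4, -0.0, 0.1]
finger_gap: 85.7
grip_force: 0.0
```

Emit:
apply_moves --pt "1 0 0 14 0 0 0" --pt "1 0 0 14 0 0 0" --pt "1 0 0 14 0 0 0" --pt "1 0 0 10 0 0 0" --pt "1 0 0 8 0 0 0" --pt "1 0 0 6 0 0 0" --pt "1 0 0 4 0 0 0" --pt "1 0 0 0 0 0 0"

```text
time: 6.7
tool_pos: [601.8, 137.8, -32.5]
tcp_rot: [-180.0, 0.0, 74.6]
ft_force: [-0.7, 0.2, -0.1]
finger_gap: 85.4
grip_force: 0.0
```

Emit:
apply_moves --pt "0 0 0 0 0 0 0" --pt "0 0 0 0 0 0 0" --pt "0 0 0 0 0 0 0" --pt "0 0 0 0 0 0 0" --pt "0 0 0 0 0 0 0" --pt "0 0 0 0 0 0 0" --pt "0 0 0 0 0 0 0" --pt "0 0 0 0 0 0 0"

```text
time: 7.5
tool_pos: [603.3, 138.0, -30.8]
tcp_rot: [179.9, -0.1, 74.6]
ft_force: [0.4, -0.5, 6.4]
finger_gap: 64.6
grip_force: 69.2
```

Gripped, with a 65 mm gap and 69 N. Lifting, then moving to the tray.

Emit:
apply_moves --pt "0 0 0 -5 0 0 0" --pt "0 0 0 -12 0 0 0" --pt "0 0 0 -20 0 0 0" --pt "0 0 0 -20 0 0 0" --pt "0 0 0 -20 0 0 0" --pt "0 0 0 -15 0 0 0" --pt "0 0 0 -8 0 0 0" --pt "0 0 0 0 0 0 0"

```text
time: 8.3
tool_pos: [602.9, 138.0, 69.4]
tcp_rot: [179.9, -0.1, 74.6]
ft_force: [0.4, -0.1, -4.4]
finger_gap: 65.2
grip_force: 68.3
```

```bash
python3 - <<'E'
from h import *
rows(497.5,-79.7,65,81.5,8)
P,C,u,v,s,S,T=wristcloud()
Q=(P-T[:3,3])@T[:3,:3]
# sink underside plane / top pixels: fins between tool z -60..+10
k=(abs(Q[:,1])<32)&(Q[:,0]>-70)&(Q[:,0]<70)&(Q[:,2]>-20)&(Q[:,2]<45)
print(k.sum(),np.percentile(Q[k],[1,50,99],axis=0).round(1), cv2.minAreaRect(Q[k][:,:2].astype(np.float32)))
E
```

```text
at [602.9 138.   69.4  74.6] roll/pitch [ 1.799e+02 -1.000e-01] gap 65.2 grip 68.3 t 8.3
[-30.0, -5.0, 1.0] -0.17
[-30.0, -6.0, 0.0] -0.17
[-29.0, -6.0, 1.0] -0.17
[-29.0, -7.0, 0.0] -0.17
[-29.0, -7.0, 1.0] -0.18
[-29.0, -8.0, 0.0] -0.17
[-30.0, -8.0, 1.0] -0.18
[-29.0, -9.0, 0.0] -0.17Traceback (most recent call last):
  File "<stdin>", line 7, in <module>
    return _quantile_unchecked(
        a, q, axis, out, overwrite_input, method, keepdims, weights)
    return _ureduce(a,
                    func=_quantile_ureduce_func,
    ...<5 lines>...
                    overwrite_input=overwrite_input,
                    method=method)
    r = func(a, **kwargs)
    result = _quantile(arr,
                       quantiles=q,
    ...<2 lines>...
                       out=out,
                       weights=wgt)
    slices_having_nans = np.isnan(arr[-1, ...])
                                  ~~~^^^^^^^^^
IndexError: index -1 is out of bounds for axis 0 with size 0
```

Holding: -4.4 N matches the sink's weight. Transferring to the tray.

Emit:
apply_moves --pt "0 -15 -3 0 0 0 -0.17" --pt "0 -30 -6 0 0 0 -0.17" --pt "0 -30 -6 0 0 0 -0.17" --pt "0 -30 -6 1 0 0 -0.17" --pt "0 -30 -7 0 0 0 -0.18" --pt "0 -30 -7 1 0 0 -0.17" --pt "0 -30 -8 0 0 0 -0.18" --pt "0 -25 -8 0 0 0 -0.17"

```text
time: 9.15
tool_pos: [503.5, -67.5, 64.3]
tcp_rot: [-179.8, 0.0, 81.5]
ft_force: [0.4, 0.4, -3.6]
finger_gap: 64.9
grip_force: 68.1
```

```bash
python3 - <<'E'
from h import *
rows(497.5,-79.7,-25,81.5,7)
P,C,u,v,s,S,T=wristcloud()
cv2.imwrite("pics/w3.png",s["color"])
Q=(P-T[:3,3])@T[:3,:3]
k=(abs(Q[:,1])<36)&(Q[:,0]>-70)&(Q[:,0]<70)&(Q[:,2]>-62)&(Q[:,2]<-33)
print(k.sum(),np.percentile(Q[k],[1,50,99],axis=0).round(1))
k=(P[:,2]>32)&(P[:,2]<43)&(abs(P[:,0]-497)<100)&(abs(P[:,1]+80)<110)
print(k.sum(),cv2.minAreaRect(P[k][:,:2].astype(np.float32)))
E
```

```text
at [503.5 -67.5  64.3  81.5] roll/pitch [-179.8    0. ] gap 64.9 grip 68.1 t 9.15
[-2.0, -1.0, 13.0] 0.0
[-2.0, -1.0, 13.0] 0.0
[-2.0, -0.0, 13.0] 0.0
[-2.0, -1.0, 13.0] 0.0
[-2.0, -0.0, 12.0] 0.0
[-1.0, -1.0, 13.0] 0.0
[-2.0, -0.0, 12.0] 0.0
26896 [[-47.7 -32.3 -58.4]
 [ 13.    0.1 -44.8]
 [ 52.8  32.8 -37. ]]
5745 ((499.2103576660156, -78.78681945800781), (176.68247985839844, 146.41580200195312), 80.9963150024414)
```

View pics/w3.png

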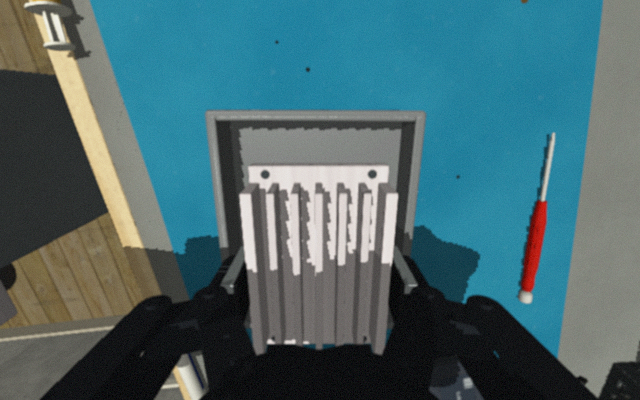

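The sink is held level, with the tray square below it: rim at rows 110+, columns 207–425. Centring while part-descending.

Emit:
apply_moves --pt "0 -4 -1 0 0 0 0" --pt "0 -5 -1 0 0 0 0" --pt "0 -4 -1 8 0 0 0" --pt "0 0 0 14 0 0 0" --pt "0 0 0 14 0 0 0" --pt "0 0 0 10 0 0 0" --pt "0 0 0 0 0 0 0" --pt "0 0 0 0 0 0 0"

```text
time: 10.0
tool_pos: [500.1, -78.5, 19.3]
tcp_rot: [-179.9, -0.0, 81.5]
ft_force: [0.6, 0.2, -3.5]
finger_gap: 64.4
grip_force: 67.9
```

```bash
python3 - <<'E'
from h import *
rows(498.3,-80.5,-26,81.3,6)
E
```

```text
at [500.1 -78.5  19.3  81.5] roll/pitch [-179.9   -0. ] gap 64.4 grip 67.9 t 10.0
[-0.0, -0.0, 8.0] 0.01
[-0.0, -0.0, 7.0] 0.01
[-1.0, -0.0, 8.0] 0.01
[-0.0, -0.0, 7.0] 0.0
[-1.0, -1.0, 8.0] 0.01
[-0.0, -0.0, 7.0] 0.0
```

Emit:
apply_moves --pt "0 -1 -1 8 0 0 0" --pt "0 -1 0 10 0 0 0" --pt "0 0 0 10 0 0 0" --pt "0 0 0 8 0 0 0" --pt "0 0 0 5 0 0 0" --pt "0 0 0 3 0 0 0" --pt "0 0 0 0 0 0 0" --pt "0 0 0 0 0 0 0"

```text
time: 10.8
tool_pos: [499.5, -80.7, -23.9]
tcp_rot: [180.0, 0.0, 81.5]
ft_force: [-0.1, -0.7, -3.2]
finger_gap: 64.7
grip_force: 68.2
```

Emit:
apply_moves --pt "0 0 0 1 0 0 0" --pt "0 0 0 1 0 0 0" --pt "0 0 0 0 0 0 0" --pt "0.85 0 0 0 0 0 0" --pt "0.85 0 0 0 0 0 0" --pt "0.85 0 0 0 0 0 0" --pt "0.85 0 0 0 0 0 0" --pt "0.85 0 0 0 0 0 0"

```text
time: 11.6
tool_pos: [499.4, -80.7, -25.9]
tcp_rot: [180.0, 0.0, 81.5]
ft_force: [-0.2, -0.7, -0.4]
finger_gap: 79.2
grip_force: 0.0
```

```bash
python3 - <<'E'
from h import *
rows(607.6,-282.8,80,96,16,src=[499.5,-80.7,80,81.5])
E
```

```text
[-11.0, 9.0, 0.0] -0.18
[-12.0, 8.0, 0.0] -0.18
[-12.0, 8.0, 0.0] -0.18
[-12.0, 8.0, 0.0] -0.18
[-12.0, 8.0, 0.0] -0.18
[-12.0, 8.0, 0.0] -0.18
[-12.0, 7.0, 0.0] -0.18
[-12.0, 7.0, 0.0] -0.18
[-13.0, 7.0, 0.0] -0.18
[-13.0, 7.0, 0.0] -0.18
[-13.0, 7.0, 0.0] -0.18
[-13.0, 6.0, 0.0] -0.18
[-13.0, 6.0, 0.0] -0.18
[-13.0, 6.0, 0.0] -0.19
[-13.0, 6.0, 0.0] -0.18
[-12.0, 6.0, 0.0] -0.19
```

Released. Going up, then over to the case.

Emit:
apply_moves --pt "0.85 0 0 -6 0 0 0" --pt "0.85 0 0 -14 0 0 0" --pt "0.85 0 0 -18 0 0 0" --pt "0.85 0 0 -20 0 0 0" --pt "1 0 0 -20 0 0 0" --pt "1 0 0 -16 0 0 0" --pt "1 0 0 -10 0 0 0" --pt "1 0 0 -2 0 0 0"

```text
time: 12.4
tool_pos: [500.6, -81.0, 82.2]
tcp_rot: [179.8, 0.0, 81.5]
ft_force: [0.0, -0.7, 0.8]
finger_gap: 85.3
grip_force: 0.0
```

```bash
python3 - <<'E'
from h import *
P,C,u,v,s,S,T=wristcloud()
k=(P[:,2]>34)&(P[:,2]<43)&(abs(P[:,0]-497)<95)&(abs(P[:,1]+80)<105)
print("tray",k.sum(),cv2.minAreaRect(P[k][:,:2].astype(np.float32)))
k=(P[:,2]>26)&(P[:,2]<33)&(abs(P[:,0]-499)<50)&(abs(P[:,1]+80)<60)
print("fins",k.sum(),np.median(P[k,2]),cv2.minAreaRect(P[k][:,:2].astype(np.float32)))
k=(abs(P[:,0]-499)<50)&(abs(P[:,1]+80)<70)
print(np.histogram(P[k,2],bins=np.arange(-4,40,2)))
print(S["tool_pos"])
E
```

```text
tray 7168 ((499.37408447265625, -78.63970947265625), (175.3567657470703, 146.94378662109375), 81.35836791992188)
fins 3589 29.777512477965047 ((499.5650939941406, -79.75294494628906), (88.49883270263672, 66.1135482788086), 81.55323791503906)
(array([   0,    0,   17, 4209, 3120,   27,   16, 2858, 2093,  117,  103,
        137,  116,  121,  128,  135, 2075, 1377,    2,    0,    0]), array([-4, -2,  0,  2,  4,  6,  8, 10, 12, 14, 16, 18, 20, 22, 24, 26, 28,
       30, 32, 34, 36, 38]))
[500.56176183 -80.98109723  82.18250273]
```

Emit:
apply_moves --pt "1 -22 17 0 0 0 -0.36" --pt "1 -23 16 0 0 0 -0.36" --pt "1 -24 16 0 0 0 -0.36" --pt "1 -24 15 0 0 0 -0.36" --pt "1 -26 14 0 0 0 -0.36" --pt "1 -26 13 0 0 0 -0.36" --pt "1 -26 12 0 0 0 -0.37" --pt "1 -25 12 0 0 0 -0.37"

```text
time: 13.25
tool_pos: [606.5, -282.2, 78.2]
tcp_rot: [-179.9, -0.1, 96.1]
ft_force: [0.3, 0.7, 0.4]
finger_gap: 85.4
grip_force: 0.0
```

Emit:
apply_moves --pt "1 0 0 5 0 0 0" --pt "1 0 0 5 0 0 0" --pt "1 0 0 0 0 0 0" --pt "1 0 0 0 0 0 0" --pt "1 0 0 0 0 0 0" --pt "1 0 0 0 0 0 0" --pt "1 0 0 0 0 0 0" --pt "1 0 0 0 0 0 0"

```text
time: 14.05
tool_pos: [607.2, -281.4, 70.2]
tcp_rot: [180.0, 0.0, 96.0]
ft_force: [0.4, 0.1, -0.5]
finger_gap: 85.4
grip_force: 0.0
```

```bash
python3 - <<'E'
from h import *
P,C,u,v,s,S,T=wristcloud()
cv2.imwrite("pics/w4.png",s["color"])
k=(P[:,2]>22)&(P[:,2]<33)&(abs(P[:,0]-607)<60)&(abs(P[:,1]+283)<80)
print("case",k.sum(),np.median(P[k],0),cv2.minAreaRect(P[k][:,:2].astype(np.float32)))
rows(607.6,-282.8,-27,96,7)
E
```

```text
case 8475 [ 609.29882687 -275.39691967   27.69796375] ((609.7615966796875, -281.00823974609375), (60.56975173950195, 98.47004699707031), 6.242453098297119)
at [ 607.1 -281.4   70.1   96. ] roll/pitch [180.   0.] gap 85.2 grip 0.0 t 14.1
[-0.0, 0.0, 14.0] 0.0
[-0.0, 0.0, 14.0] 0.0
[-0.0, 0.0, 14.0] 0.0
[-0.0, 0.0, 14.0] 0.0
[-0.0, 0.0, 14.0] 0.0
[-1.0, 0.0, 14.0] 0.0
[-0.0, 0.0, 13.0] 0.0
```

View pics/w4.png

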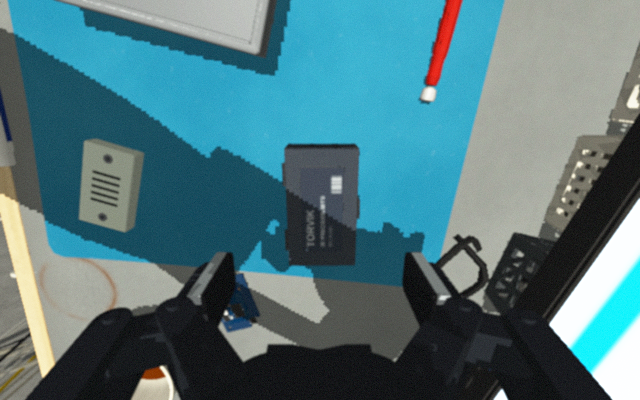

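Sink placed at (499.6, -79.8), against tray (499.4, -78.6), with fins at 29.8. Good. The case measures (609.8, -281), so I'll shift about 2 mm and descend.

Emit:
apply_moves --pt "1 0 1 10 0 0 0" --pt "1 0 1 16 0 0 0" --pt "1 0 0 18 0 0 0" --pt "1 0 0 18 0 0 0" --pt "1 0 0 16 0 0 0" --pt "1 0 0 12 0 0 0" --pt "1 0 0 8 0 0 0" --pt "1 0 0 2 0 0 0" --squeeze 40

```text
time: 14.9
tool_pos: [608.3, -280.8, -31.6]
tcp_rot: [-179.9, -0.1, 96.0]
ft_force: [-0.4, -0.2, -0.8]
finger_gap: 85.4
grip_force: 0.0
```

Emit:
apply_moves --pt "-0.2 0 0 0 0 0 0" --pt "-0.2 0 0 0 0 0 0" --pt "-0.2 0 0 0 0 0 0" --pt "-0.2 0 0 0 0 0 0" --pt "-0.2 0 0 0 0 0 0" --pt "-0.2 0 0 0 0 0 0" --pt "-0.2 0 0 0 0 0 0" --pt "-0.2 0 0 0 0 0 0"

```text
time: 15.7
tool_pos: [609.9, -281.7, -28.8]
tcp_rot: [179.9, 0.1, 96.0]
ft_force: [-0.7, 0.1, 5.8]
finger_gap: 55.4
grip_force: 44.4
```

Emit:
apply_moves --pt "-0.2 0 0 -5 0 0 0" --pt "-0.2 0 0 -12 0 0 0" --pt "-0.2 0 0 -20 0 0 0" --pt "-0.2 0 0 -24 0 0 0" --pt "-0.2 0 0 -24 0 0 0" --pt "-0.2 0 0 -20 0 0 0" --pt "-0.2 0 0 -10 0 0 0" --pt "-0.2 0 0 0 0 0 0"

```text
time: 16.5
tool_pos: [610.2, -281.9, 87.3]
tcp_rot: [179.8, 0.1, 96.0]
ft_force: [0.1, -0.3, -2.6]
finger_gap: 55.1
grip_force: 43.5
```

```bash
cat >>h.py <<'E'
def held(h,hw,L,botz,plot=None):
    """held object's extent in tool coords"""
    P,C,u,v,s,S,T=wristcloud(); Q=(P-T[:3,3])@T[:3,:3]
    k=(abs(Q[:,1])<hw)&(abs(Q[:,0])<L)&(Q[:,2]>botz-h-4)&(Q[:,2]<botz+4)
    print("held",k.sum(),np.percentile(Q[k],[1,50,99],axis=0).round(1).tolist())
    t=k&(Q[:,2]<botz-h+5); print("top",cv2.minAreaRect(Q[t][:,:2].astype(np.float32)))
    if plot: cv2.imwrite(plot,s["color"])
E
python3 - <<'E'
from h import *
held(28,33,65,-31)
rows(499.5,-79.5,82,81.5,12)
E
```

```text
held 22727 [[-33.9, -29.7, -60.1], [15.4, 0.2, -56.5], [49.5, 28.4, -34.4]]
top ((5.0783843994140625, -0.05678558349609375), (89.49874114990234, 65.90552520751953), 0.534443736076355)
at [ 609.3 -281.4   85.5   96. ] roll/pitch [179.9   0. ] gap 55.0 grip 43.5 t 16.55
[18.0, -7.0, 0.0] 0.24
[18.0, -8.0, 0.0] 0.24
[17.0, -8.0, 0.0] 0.24
[17.0, -8.0, 0.0] 0.24
[17.0, -9.0, 0.0] 0.24
[17.0, -9.0, 1.0] 0.24
[17.0, -10.0, 0.0] 0.24
[16.0, -10.0, 1.0] 0.24
[16.0, -10.0, 0.0] 0.24
[16.0, -11.0, 1.0] 0.25
[16.0, -11.0, 0.0] 0.24
[15.0, -11.0, 1.0] 0.25
```

Case held and centred (far end at +50). Moving over the stack, two calls.

Emit:
apply_moves --pt "-0.2 18 -7 0 0 0 0.24" --pt "-0.2 25 -11 0 0 0 0.34" --pt "-0.2 26 -12 0 0 0 0.36" --pt "-0.2 26 -13 0 0 0 0.36" --pt "-0.2 26 -13 0 0 0 0.36" --pt "-0.2 25 -14 1 0 0 0.36" --pt "-0.2 25 -15 1 0 0 0.36" --pt "-0.2 20 -13 1 0 0 0.36"

```text
time: 17.35
tool_pos: [508.1, -88.5, 79.8]
tcp_rot: [-179.8, -0.0, 82.2]
ft_force: [0.8, -0.1, -0.5]
finger_gap: 55.1
grip_force: 43.5
```

```bash
python3 - <<'E'
from h import *
rows(499.5,-79.5,10,81.5,7,nd=1)
E
```

```text
at [508.1 -88.5  79.8  82.2] roll/pitch [-179.8   -0. ] gap 55.1 grip 43.5 t 17.35
[1.1, -1.4, 10.0] 0.02
[1.1, -1.4, 10.0] 0.02
[1.1, -1.4, 10.0] 0.02
[1.1, -1.4, 10.0] 0.02
[1.1, -1.4, 9.9] 0.02
[1.1, -1.4, 10.0] 0.02
[1.1, -1.4, 9.9] 0.03
```

Emit:
apply_moves --pt "-0.2 2 -3 5 0 0 0.04" --pt "-0.2 2 -3 10 0 0 0.04" --pt "-0.2 2 -3 12 0 0 0.04" --pt "-0.2 1 0 14 0 0 0" --pt "-0.2 0 0 10 0 0 0" --pt "-0.2 0 0 6 0 0 0" --pt "-0.2 0 0 0 0 0 0" --pt "-0.2 0 0 0 0 0 0"

```text
time: 18.15
tool_pos: [502.6, -82.2, 25.0]
tcp_rot: [180.0, 0.0, 81.7]
ft_force: [0.2, 0.3, -1.9]
finger_gap: 55.1
grip_force: 43.5
```

```bash
python3 - <<'E'
from h import *
rows(499.7,-79.5,2,81.5,1,nd=1)
held(28,33,65,-31)
E
```

```text
at [502.6 -82.2  25.   81.7] roll/pitch [180.   0.] gap 55.1 grip 43.5 t 18.15
[2.3, -3.3, 23.0] 0.04
held 22731 [[-33.7, -29.9, -60.2], [15.5, -0.0, -56.5], [49.6, 28.3, -34.8]]
top ((4.994075775146484, 0.09601974487304688), (65.96552276611328, 89.43982696533203), 89.19816589355469)
```

Emit:
apply_moves --pt "-0.2 1 -1 3 0 0 0.04" --pt "-0.2 1 -1 5 0 0 0" --pt "-0.2 0 -1 5 0 0 0" --pt "-0.2 0 0 4 0 0 0" --pt "-0.2 0 0 3 0 0 0" --pt "-0.2 0 0 2 0 0 0" --pt "-0.2 0 0 1 0 0 0" --pt "-0.2 0 0 0 0 0 0"

```text
time: 19.0
tool_pos: [499.7, -79.6, 1.8]
tcp_rot: [-180.0, -0.0, 81.5]
ft_force: [0.2, 0.1, -1.2]
finger_gap: 55.5
grip_force: 43.5
```

Emit:
apply_moves --pt "-0.2 0 0 1 0 0 0" --pt "-0.2 0 0 0 0 0 0" --pt "-0.2 0 0 0.5 0 0 0" --pt "-0.2 0 0 0 0 0 0" --pt "-0.2 0 0 0 0 0 0" --pt "-0.2 0 0 0 0 0 0" --pt "-0.2 0 0 0 0 0 0" --pt "-0.2 0 0 0 0 0 0"

```text
time: 19.8
tool_pos: [500.1, -79.7, 1.2]
tcp_rot: [180.0, 0.0, 81.5]
ft_force: [-3.4, 1.6, 4.9]
finger_gap: 55.1
grip_force: 44.3
```

Contact made. Release and lift, then check.

Emit:
apply_moves --pt "0.85 0 0 0 0 0 0" --pt "0.85 0 0 0 0 0 0" --pt "0.85 0 0 0 0 0 0" --pt "0.85 0 0 0 0 0 0" --pt "0.85 0 0 0 0 0 0" --pt "0.85 0 0 -8 0 0 0" --pt "0.85 0 0 -16 0 0 0" --pt "0.85 0 0 -20 0 0 0"

```text
time: 20.6
tool_pos: [498.9, -79.3, 44.6]
tcp_rot: [-179.9, -0.0, 81.5]
ft_force: [0.2, -0.1, -0.3]
finger_gap: 79.1
grip_force: 0.0
```

Emit:
apply_moves --pt "1 0 0 -24 0 0 0" --pt "1 0 0 -20 0 0 0" --pt "1 0 0 -10 0 0 0" --pt "1 0 0 0 0 0 0" --pt "1 0 0 0 0 0 0" --pt "1 0 0 0 0 0 0" --pt "1 0 0 0 0 0 0" --pt "1 0 0 0 0 0 0"

```text
time: 21.4
tool_pos: [499.1, -79.4, 97.5]
tcp_rot: [-179.9, -0.0, 81.5]
ft_force: [-0.2, 0.5, 0.1]
finger_gap: 85.8
grip_force: 0.0
```

```bash
python3 - <<'E'
from h import *
P,C,u,v,s,S,T=wristcloud()
k=(P[:,2]>52)&(P[:,2]<63)&(abs(P[:,0]-499)<50)&(abs(P[:,1]+80)<70)
print("case",k.sum(),np.median(P[k],0),cv2.minAreaRect(P[k][:,:2].astype(np.float32)))
A=np.c_[P[k][:,:2]-P[k][:,:2].mean(0),np.ones(k.sum())]; print("tilt",np.linalg.lstsq(A,P[k][:,2],rcond=None)[0])
rows(429,144.5,85,90,8)
E
```

```text
case 8692 [500.8874298  -73.7039257   57.69080632] ((500.1186218261719, -78.98292541503906), (98.199462890625, 60.57387924194336), 81.78324127197266)
tilt [ 3.35681536e-03 -2.80772640e-03  5.76087544e+01]
at [499.3 -79.4  97.7  81.5] roll/pitch [-179.9   -0. ] gap 85.4 grip 0.0 t 21.45
[26.0, -13.0, 2.0] -0.21
[27.0, -12.0, 2.0] -0.21
[27.0, -12.0, 1.0] -0.21
[27.0, -11.0, 2.0] -0.21
[27.0, -11.0, 1.0] -0.22
[28.0, -10.0, 2.0] -0.21
[27.0, -10.0, 1.0] -0.22
[28.0, -10.0, 2.0] -0.21
```

Case at (500.1, -79.0), top at 57.7 and level: about 1 mm off the sink. On to the tape.

Emit:
apply_moves --pt "1 15 -8 1 0 0 -0.21" --pt "1 28 -13 2 0 0 -0.21" --pt "1 29 -13 2 0 0 -0.21" --pt "1 29 -12 2 0 0 -0.21" --pt "1 29 -12 2 0 0 -0.22" --pt "1 29 -11 2 0 0 -0.21" --pt "1 29 -10 2 0 0 -0.22" --pt "1 29 -10 2 0 0 -0.21"

```text
time: 22.25
tool_pos: [427.2, 145.9, 83.2]
tcp_rot: [-180.0, -0.0, 90.1]
ft_force: [0.6, -0.4, 0.2]
finger_gap: 85.6
grip_force: 0.0
```

Emit:
apply_moves --pt "1 0 0 0 0 0 0" --pt "1 0 0 0 0 0 0" --pt "1 0 0 0 0 0 0" --pt "1 0 0 0 0 0 0" --pt "1 0 0 0 0 0 0" --pt "1 0 0 0 0 0 0" --pt "1 0 0 0 0 0 0" --pt "1 0 0 0 0 0 0"

```text
time: 23.05
tool_pos: [428.4, 143.9, 83.4]
tcp_rot: [-180.0, 0.0, 90.0]
ft_force: [-0.4, 0.2, -0.2]
finger_gap: 85.2
grip_force: 0.0
```

```bash
python3 - <<'E'
from h import *
P,C,u,v,s,S,T=wristcloud()
cv2.imwrite("pics/w5.png",s["color"])
k=(P[:,2]>14)&(P[:,2]<23)&(abs(P[:,0]-429)<45)&(abs(P[:,1]-144)<45)
print("tape",k.sum(),np.median(P[k],0),cv2.minEnclosingCircle(P[k][:,:2].astype(np.float32)),cv2.minAreaRect(P[k][:,:2].astype(np.float32)))
rows(429,144.5,-31,90,1,nd=1)
E
```

```text
tape 2207 [430.05099533 148.48393307  18.07189381] ((431.0090637207031, 147.31117248535156), 29.69544219970703) ((429.7002258300781, 146.97752380371094), (56.44596862792969, 55.946231842041016), 88.73689270019531)
at [428.4 144.   83.4  90. ] roll/pitch [-180.   -0.] gap 85.8 grip 0.0 t 23.1
[0.5, 0.6, 114.4] -0.0
```

View pics/w5.png

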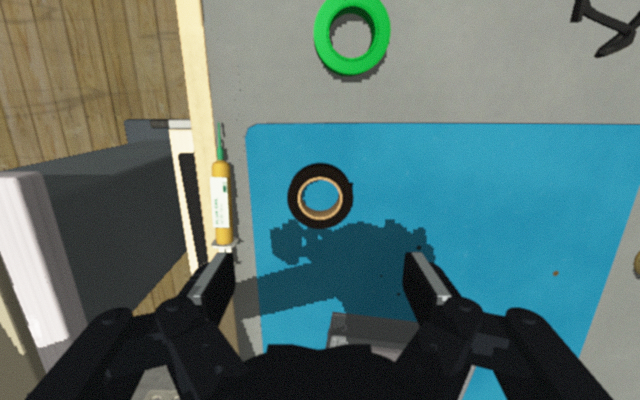

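The black tape is the right one, at (430, 146.5); the syringe at columns 212–235 is clear of the left finger. Descend with about a 2 mm correction.

Emit:
apply_moves --pt "1 1 1 10 0 0 0" --pt "1 1 0 18 0 0 0" --pt "1 0 0 20 0 0 0" --pt "1 0 0 20 0 0 0" --pt "1 0 0 20 0 0 0" --pt "1 0 0 15 0 0 0" --pt "1 0 0 9 0 0 0" --pt "1 0 0 3 0 0 0" --squeeze 30

```text
time: 23.9
tool_pos: [428.1, 145.9, -33.1]
tcp_rot: [-179.9, 0.0, 90.0]
ft_force: [-0.0, 0.5, 0.2]
finger_gap: 85.4
grip_force: 0.0
```

Emit:
apply_moves --pt "-0.2 0 0 0 0 0 0" --pt "-0.2 0 0 0 0 0 0" --pt "-0.2 0 0 0 0 0 0" --pt "-0.2 0 0 0 0 0 0" --pt "-0.2 0 0 0 0 0 0" --pt "-0.2 0 0 0 0 0 0" --pt "-0.2 0 0 0 0 0 0" --pt "-0.2 0 0 0 0 0 0"

```text
time: 24.7
tool_pos: [430.4, 146.3, -30.6]
tcp_rot: [179.9, -0.0, 90.0]
ft_force: [-1.4, 0.2, 6.3]
finger_gap: 55.0
grip_force: 32.4
```

Emit:
apply_moves --pt "-0.2 0 0 -5 0 0 0" --pt "-0.2 0 0 -12 0 0 0" --pt "-0.2 0 0 -24 0 0 0" --pt "-0.2 0 0 -28 0 0 0" --pt "-0.2 0 0 -28 0 0 0" --pt "-0.2 0 0 -24 0 0 0" --pt "-0.2 0 0 -12 0 0 0" --pt "-0.2 0 0 0 0 0 0"

```text
time: 25.5
tool_pos: [430.8, 146.4, 103.7]
tcp_rot: [179.8, -0.1, 90.0]
ft_force: [0.5, -0.8, -0.2]
finger_gap: 55.1
grip_force: 32.0
```

```bash
python3 - <<'E'
from h import *
held(19,26,40,-31,"pics/w6.png")
rows(500.1,-79,95,90,8)
E
```

```text
held 8422 [[-26.0, -25.0, -50.0], [2.2, 0.1, -48.4], [28.6, 25.2, -31.0]]
top ((0.3225231170654297, -0.002197265625), (57.582767486572266, 51.963134765625), 0.14989407360553741)
at [429.8 146.2 101.9  90. ] roll/pitch [179.9  -0. ] gap 54.9 grip 32.0 t 25.55
[-28.0, 9.0, 1.0] -0.0
[-28.0, 9.0, 1.0] -0.0
[-28.0, 9.0, 1.0] -0.0
[-28.0, 9.0, 1.0] -0.0
[-28.0, 9.0, 1.0] -0.0
[-28.0, 8.0, 1.0] -0.0
[-29.0, 9.0, 0.0] -0.0
[-28.0, 8.0, 1.0] -0.0
```

View pics/w6.png

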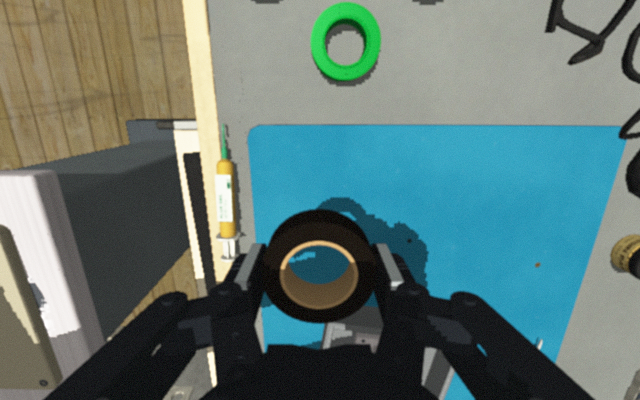

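Tape held centred and level at (322, 270). Transfer.

Emit:
apply_moves --pt "-0.2 -15 4 0 0 0 0" --pt "-0.2 -28 9 1 0 0 0" --pt "-0.2 -30 9 1 0 0 0" --pt "-0.2 -32 10 1 0 0 0" --pt "-0.2 -32 10 1 0 0 0" --pt "-0.2 -32 10 1 0 0 0" --pt "-0.2 -30 10 1 0 0 0" --pt "-0.2 -25 8 1 0 0 0"

```text
time: 26.35
tool_pos: [498.2, -79.3, 92.2]
tcp_rot: [-179.8, -0.0, 90.0]
ft_force: [0.1, 0.2, 0.1]
finger_gap: 55.3
grip_force: 32.0
```

Emit:
apply_moves --pt "-0.2 0 0 8 0 0 0" --pt "-0.2 0 0 14 0 0 0" --pt "-0.2 0 0 14 0 0 0" --pt "-0.2 0 0 8 0 0 0" --pt "-0.2 0 0 3 0 0 0" --pt "-0.2 0 0 0 0 0 0" --pt "-0.2 0 0 0 0 0 0" --pt "-0.2 0 0 0 0 0 0"

```text
time: 27.15
tool_pos: [500.0, -77.9, 48.2]
tcp_rot: [179.9, 0.0, 90.0]
ft_force: [-0.2, -0.2, -0.9]
finger_gap: 55.6
grip_force: 32.0
```

```bash
python3 - <<'E'
from h import *
rows(500,-79.3,28,90,1,nd=1)
held(19,26,40,-31)
E
```

```text
at [500.  -77.9  48.2  90. ] roll/pitch [179.9   0. ] gap 55.6 grip 32.0 t 27.15
[-1.4, 0.0, 20.2] 0.0
held 8415 [[-26.0, -25.0, -49.9], [2.2, 0.1, -48.4], [28.6, 25.2, -31.0]]
top ((0.2160816192626953, -0.0041561126708984375), (51.98704528808594, 57.64299011230469), 89.82341003417969)
```

Emit:
apply_moves --pt "-0.2 -1 0 4 0 0 0" --pt "-0.2 0 0 5 0 0 0" --pt "-0.2 0 0 4 0 0 0" --pt "-0.2 0 0 3 0 0 0" --pt "-0.2 0 0 2 0 0 0" --pt "-0.2 0 0 1 0 0 0" --pt "-0.2 0 0 0 0 0 0" --pt "-0.2 0 0 0 0 0 0"

```text
time: 28.0
tool_pos: [499.4, -78.9, 28.5]
tcp_rot: [180.0, 0.0, 90.0]
ft_force: [-0.1, -0.6, -0.8]
finger_gap: 54.9
grip_force: 32.0
```

Emit:
apply_moves --pt "-0.2 0 0 0.5 0 0 0" --pt "-0.2 0 0 0 0 0 0" --pt "-0.2 0 0 0.5 0 0 0" --pt "-0.2 0 0 0 0 0 0" --pt "-0.2 0 0 0 0 0 0" --pt "-0.2 0 0 0 0 0 0" --pt "-0.2 0 0 0 0 0 0" --pt "-0.2 0 0 0 0 0 0"

```text
time: 28.8
tool_pos: [499.3, -78.9, 27.4]
tcp_rot: [180.0, 0.0, 90.0]
ft_force: [0.0, -0.3, -0.4]
finger_gap: 55.2
grip_force: 32.0
```

Emit:
apply_moves --pt "-0.2 0 0 0.5 0 0 0" --pt "-0.2 0 0 0 0 0 0" --pt "-0.2 0 0 0.4 0 0 0" --pt "-0.2 0 0 0 0 0 0" --pt "-0.2 0 0 0 0 0 0" --pt "-0.2 0 0 0 0 0 0" --pt "-0.2 0 0 0 0 0 0" --pt "-0.2 0 0 0 0 0 0"

```text
time: 29.6
tool_pos: [499.5, -78.9, 27.2]
tcp_rot: [180.0, 0.0, 90.0]
ft_force: [-4.4, 0.5, 7.9]
finger_gap: 55.1
grip_force: 32.7
```

Contact at 8 N. Release and lift.

Emit:
apply_moves --pt "0.8 0 0 0 0 0 0" --pt "0.8 0 0 0 0 0 0" --pt "0.8 0 0 0 0 0 0" --pt "0.8 0 0 0 0 0 0" --pt "0.8 0 0 0 0 0 0" --pt "0.8 0 0 -8 0 0 0" --pt "0.8 0 0 -16 0 0 0" --pt "0.8 0 0 -20 0 0 0"

```text
time: 30.4
tool_pos: [498.6, -78.7, 70.7]
tcp_rot: [-179.9, -0.0, 90.0]
ft_force: [-0.5, 0.8, -0.2]
finger_gap: 76.9
grip_force: 0.0
```

Emit:
apply_moves --pt "0.8 0 0 -20 0 0 0" --pt "0.8 0 0 -14 0 0 0" --pt "0.8 0 0 -8 0 0 0" --pt "0.8 0 0 0 0 0 0" --pt "0.8 0 0 0 0 0 0" --pt "0.8 0 0 0 0 0 0" --pt "0.8 0 0 0 0 0 0" --pt "0.8 0 0 0 0 0 0"

```text
time: 31.2
tool_pos: [498.8, -78.8, 111.8]
tcp_rot: [-179.9, -0.0, 90.0]
ft_force: [-0.2, 0.2, 0.8]
finger_gap: 76.6
grip_force: 0.0
```

```bash
python3 - <<'E'
from h import *
P,C,u,v,s,S,T=wristcloud()
k=(P[:,2]>72)&(P[:,2]<82)&(abs(P[:,0]-499)<45)&(abs(P[:,1]+80)<45)
print("tape",k.sum(),np.median(P[k],0),cv2.minAreaRect(P[k][:,:2].astype(np.float32)))
A=np.c_[P[k][:,:2]-P[k][:,:2].mean(0),np.ones(k.sum())]; print("tilt",np.linalg.lstsq(A,P[k][:,2],rcond=None)[0])
k=(P[:,2]>54)&(P[:,2]<62)&(abs(P[:,0]-499)<50)&(abs(P[:,1]+80)<65)
print("case",cv2.minAreaRect(P[k][:,:2].astype(np.float32)))
rows(430.3,-287.3,80,78.4,8)
E
```

```text
tape 2764 [499.60117425 -76.66381581  75.80685396] ((500.16119384765625, -78.43761444091797), (56.591514587402344, 56.10114669799805), 87.63156127929688)
tilt [ 3.30205601e-03 -4.08447549e-04  7.57377050e+01]
case ((501.3434753417969, -79.14501953125), (98.13345336914062, 57.91880798339844), 81.9953842163086)
at [499.  -78.8 111.9  90. ] roll/pitch [-179.9   -0. ] gap 76.8 grip 0.0 t 31.25
[-26.0, -9.0, 4.0] 0.29
[-26.0, -8.0, 4.0] 0.29
[-27.0, -7.0, 4.0] 0.29
[-27.0, -7.0, 4.0] 0.29
[-27.0, -6.0, 4.0] 0.29
[-27.0, -5.0, 4.0] 0.29
[-27.0, -4.0, 4.0] 0.29
[-26.0, -4.0, 4.0] 0.29
```

Tape at (500.2, -78.4), level and centred. On to the cover.

Emit:
apply_moves --pt "0.7 -15 -5 0 0 0 0.29" --pt "0.7 -28 -9 2 0 0 0.29" --pt "0.7 -28 -8 4 0 0 0.29" --pt "0.7 -28 -7 5 0 0 0.29" --pt "0.7 -29 -6 5 0 0 0.29" --pt "0.7 -29 -6 5 0 0 0.29" --pt "0.7 -29 -5 5 0 0 0.29" --pt "0.7 -27 -4 5 0 0 0.29"

```text
time: 32.05
tool_pos: [428.9, -287.9, 81.2]
tcp_rot: [-180.0, 0.0, 78.3]
ft_force: [-0.3, 0.3, 0.2]
finger_gap: 72.8
grip_force: 0.0
```

Emit:
apply_moves --pt "0.7 0 0 0 0 0 0" --pt "0.7 0 0 0 0 0 0" --pt "0.7 0 0 0 0 0 0" --pt "0.7 0 0 0 0 0 0" --pt "0.7 0 0 0 0 0 0" --pt "0.7 0 0 0 0 0 0" --pt "0.7 0 0 0 0 0 0" --pt "0.7 0 0 0 0 0 0"

```text
time: 32.85
tool_pos: [429.6, -286.5, 81.6]
tcp_rot: [180.0, 0.0, 78.4]
ft_force: [-0.7, 0.1, 0.0]
finger_gap: 72.3
grip_force: 0.0
```

```bash
python3 - <<'E'
from h import *
P,C,u,v,s,S,T=wristcloud()
cv2.imwrite("pics/w7.png",s["color"])
k=(P[:,2]>10)&(P[:,2]<18)&(abs(P[:,0]-430)<40)&(abs(P[:,1]+287)<55)
print("cover",k.sum(),np.median(P[k],0),cv2.minAreaRect(P[k][:,:2].astype(np.float32)))
rows(431,-286,-31,78.4,1,nd=1)
E
```

```text
cover 3597 [ 432.32992997 -282.53913929   13.89214299] ((431.970947265625, -285.0534973144531), (70.02656555175781, 40.02463150024414), 78.33946990966797)
at [ 429.6 -286.6   81.5   78.4] roll/pitch [180.  -0.] gap 72.4 grip 0.0 t 32.9
[0.8, 1.3, 112.5] 0.0
```

View pics/w7.png

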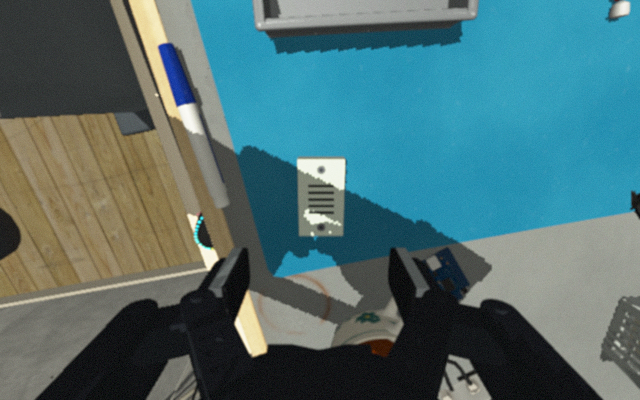

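Cover at (432, -285) (columns 297–346, rows 158–237), slots up; cup and board are clear of the fingers. Descend and grip lightly.

Emit:
apply_moves --pt "0.7 1 1 10 0 0 0" --pt "0.7 0 1 18 0 0 0" --pt "0.7 0 0 20 0 0 0" --pt "0.7 0 0 20 0 0 0" --pt "0.7 0 0 18 0 0 0" --pt "0.7 0 0 13 0 0 0" --pt "0.7 0 0 8 0 0 0" --pt "0.7 0 0 3 0 0 0" --squeeze 20

```text
time: 33.7
tool_pos: [431.2, -285.6, -29.5]
tcp_rot: [-179.9, -0.0, 78.4]
ft_force: [0.2, 0.1, 0.4]
finger_gap: 72.5
grip_force: 0.0
```

Emit:
apply_moves --pt "-0.4 0 0 0 0 0 0" --pt "-0.4 0 0 0 0 0 0" --pt "-0.4 0 0 0 0 0 0" --pt "-0.4 0 0 0 0 0 0" --pt "-0.4 0 0 0 0 0 0" --pt "-0.4 0 0 0 0 0 0" --pt "-0.4 0 0 0 0 0 0" --pt "-0.4 0 0 0 0 0 0"

```text
time: 34.5
tool_pos: [432.5, -286.7, -27.5]
tcp_rot: [179.9, 0.1, 78.4]
ft_force: [-0.2, 0.8, 6.3]
finger_gap: 39.5
grip_force: 21.4
```

Emit:
apply_moves --pt "-0.4 0 0 -5 0 0 0" --pt "-0.4 0 0 -12 0 0 0" --pt "-0.4 0 0 -24 0 0 0" --pt "-0.4 0 0 -28 0 0 0" --pt "-0.4 0 0 -28 0 0 0" --pt "-0.4 0 0 -24 0 0 0" --pt "-0.4 0 0 -12 0 0 0" --pt "-0.4 0 0 0 0 0 0"

```text
time: 35.3
tool_pos: [432.9, -287.1, 106.9]
tcp_rot: [179.8, 0.1, 78.4]
ft_force: [0.1, -0.7, 0.2]
finger_gap: 39.7
grip_force: 20.7
```

```bash
python3 - <<'E'
from h import *
held(14,18,45,-29,"pics/w8.png")
rows(500.2,-78.6,108,81.5,8)
E
```

```text
held 9156 [[-33.0, -17.7, -42.7], [7.4, -0.0, -41.4], [36.2, 17.7, -30.8]]
top ((0.8539810180664062, -0.0023345947265625), (71.31184387207031, 35.99151611328125), 2.9576649467344396e-05)
at [ 432.1 -286.4  105.1   78.4] roll/pitch [179.9   0. ] gap 39.6 grip 20.7 t 35.35
[27.0, 3.0, -0.0] -0.08
[27.0, 3.0, -0.0] -0.08
[27.0, 4.0, -0.0] -0.08
[27.0, 4.0, -1.0] -0.08
[27.0, 4.0, -0.0] -0.08
[27.0, 4.0, -1.0] -0.07
[27.0, 4.0, -0.0] -0.08
[28.0, 4.0, -1.0] -0.07
```

View pics/w8.png

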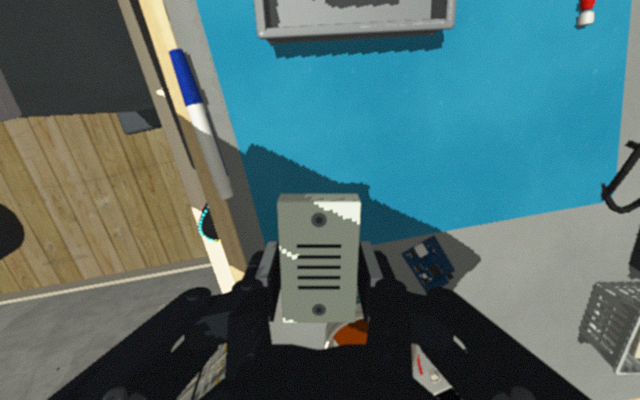

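Cover held straight and centred. Transfer.

Emit:
apply_moves --pt "-0.4 15 2 0 0 0 -0.08" --pt "-0.4 27 3 0 0 0 -0.08" --pt "-0.4 28 4 0 0 0 -0.08" --pt "-0.4 29 4 -1 0 0 -0.08" --pt "-0.4 30 4 0 0 0 -0.08" --pt "-0.4 30 4 -1 0 0 -0.07" --pt "-0.4 29 4 0 0 0 -0.08" --pt "-0.4 27 4 0 0 0 -0.07"

```text
time: 36.15
tool_pos: [496.9, -77.0, 104.5]
tcp_rot: [-179.8, -0.0, 81.6]
ft_force: [0.3, 0.3, -0.7]
finger_gap: 39.5
grip_force: 20.7
```

Emit:
apply_moves --pt "-0.4 0 0 5 0 0 0" --pt "-0.4 0 0 10 0 0 0" --pt "-0.4 0 0 12 0 0 0" --pt "-0.4 0 0 8 0 0 0" --pt "-0.4 0 0 4 0 0 0" --pt "-0.4 0 0 0 0 0 0" --pt "-0.4 0 0 0 0 0 0" --pt "-0.4 0 0 0 0 0 0"

```text
time: 36.95
tool_pos: [498.5, -79.9, 68.1]
tcp_rot: [179.9, 0.0, 81.5]
ft_force: [-0.3, -0.4, 0.5]
finger_gap: 39.6
grip_force: 20.7
```

```bash
python3 - <<'E'
from h import *
held(14,18,45,-29)
rows(500.0,-79.4,49,81.5,1,nd=1)
E
```

```text
held 9156 [[-33.0, -17.6, -42.7], [7.4, 0.0, -41.4], [36.2, 17.6, -30.9]]
top ((0.8232841491699219, 0.0001888275146484375), (35.99165344238281, 71.17621612548828), 89.9881820678711)
at [498.5 -79.8  68.1  81.5] roll/pitch [179.9   0. ] gap 39.7 grip 20.7 t 37.0
[0.6, 1.4, 19.1] -0.0
```

Emit:
apply_moves --pt "-0.4 1 1 4 0 0 0" --pt "-0.4 0 0 5 0 0 0" --pt "-0.4 0 0 4 0 0 0" --pt "-0.4 0 0 3 0 0 0" --pt "-0.4 0 0 2 0 0 0" --pt "-0.4 0 0 0 0 0 0" --pt "-0.4 0 0 0 0 0 0" --pt "-0.4 0 0 0 0 0 0"

```text
time: 37.8
tool_pos: [499.4, -78.8, 49.7]
tcp_rot: [180.0, 0.0, 81.5]
ft_force: [0.2, 1.2, 0.4]
finger_gap: 39.3
grip_force: 20.7
```

Emit:
apply_moves --pt "-0.4 0 0 0.5 0 0 0" --pt "-0.4 0 0 0 0 0 0" --pt "-0.4 0 0 0.5 0 0 0" --pt "-0.4 0 0 0 0 0 0" --pt "-0.4 0 0 0 0 0 0" --pt "-0.4 0 0 0 0 0 0" --pt "-0.4 0 0 0 0 0 0" --pt "-0.4 0 0 0 0 0 0"

```text
time: 38.6
tool_pos: [499.2, -78.7, 48.5]
tcp_rot: [180.0, 0.0, 81.5]
ft_force: [-0.1, 0.6, -1.0]
finger_gap: 39.6
grip_force: 20.7
```

Emit:
apply_moves --pt "-0.4 0 0 0.5 0 0 0" --pt "-0.4 0 0 0 0 0 0" --pt "-0.4 0 0 0.5 0 0 0" --pt "-0.4 0 0 0 0 0 0" --pt "-0.4 0 0 0 0 0 0" --pt "-0.4 0 0 0 0 0 0" --pt "-0.4 0 0 0 0 0 0" --pt "-0.4 0 0 0 0 0 0"

```text
time: 39.4
tool_pos: [499.4, -78.7, 48.4]
tcp_rot: [180.0, 0.0, 81.5]
ft_force: [-3.5, 1.1, 8.9]
finger_gap: 39.8
grip_force: 21.7
```

Contact. Release and back off.

Emit:
apply_moves --pt "0.3 0 0 0 0 0 0" --pt "0.3 0 0 0 0 0 0" --pt "0.3 0 0 0 0 0 0" --pt "0.3 0 0 0 0 0 0" --pt "0.3 0 0 0 0 0 0" --pt "0.3 0 0 -8 0 0 0" --pt "0.3 0 0 -16 0 0 0" --pt "0.3 0 0 -20 0 0 0"

```text
time: 40.2
tool_pos: [498.5, -78.5, 91.7]
tcp_rot: [-179.9, -0.0, 81.5]
ft_force: [0.3, -0.6, -0.1]
finger_gap: 55.5
grip_force: 0.0
```

Emit:
apply_moves --pt "0.8 0 0 -22 0 0 0" --pt "0.8 0 0 -20 0 0 0" --pt "0.8 0 0 -10 0 0 0" --pt "0.8 0 0 0 0 0 0" --pt "0.8 0 0 0 0 0 0" --pt "0.8 0 0 0 0 0 0" --pt "0.8 0 0 0 0 0 0" --pt "0.8 0 0 0 0 0 0"

```text
time: 41.0
tool_pos: [498.6, -78.5, 142.6]
tcp_rot: [-179.9, -0.0, 81.5]
ft_force: [0.2, 0.3, -0.2]
finger_gap: 77.0
grip_force: 0.0
```

```bash
python3 - <<'E'
from h import *
P,C,u,v,s,S,T=wristcloud()
cv2.imwrite("pics/w9.png",s["color"])
for n,a,b,L in(("cover",86,96,50),("tape",72,81,40),("case",54,62,65),("fins",26,33,60)):
    k=(P[:,2]>a)&(P[:,2]<b)&(abs(P[:,0]-499)<L)&(abs(P[:,1]+80)<L)
    print(n,k.sum(),np.median(P[k,2]).round(1),cv2.minAreaRect(P[k][:,:2].astype(np.float32)))
    if n=="cover":
        A=np.c_[P[k][:,:2]-P[k][:,:2].mean(0),np.ones(k.sum())]; print("tilt",np.linalg.lstsq(A,P[k][:,2],rcond=None)[0])
E
```

```text
cover 3990 89.9 ((499.79949951171875, -77.37689208984375), (69.90606689453125, 40.05507278442383), 81.48277282714844)
tilt [4.96885532e-04 7.18765246e-04 8.98604966e+01]
tape 524 75.8 ((501.3599853515625, -69.15505981445312), (54.15540313720703, 56.31541442871094), 79.83660125732422)
case 1674 57.3 ((501.1620178222656, -78.77945709228516), (97.37125396728516, 57.227073669433594), 81.54102325439453)
fins 269 29.9 ((499.1315612792969, -79.92488098144531), (100.31243896484375, 133.01051330566406), 81.00617980957031)
```

View pics/w9.png

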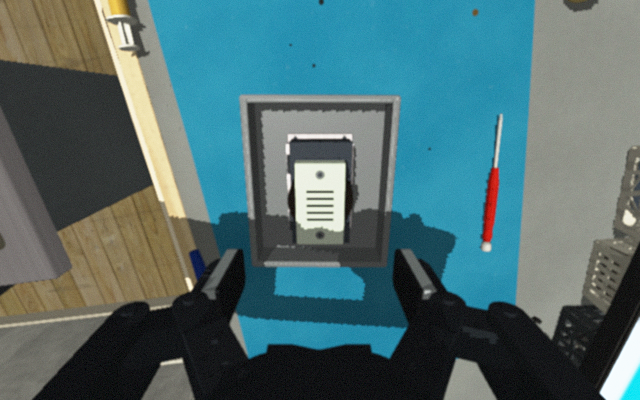

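The stack is upright, centred to about 1–2 mm, level and clear of the gripper (cover at (320,203), slots up). Handing in.

```bash
python3 -c "
from bench import r
print(r.hand_in())"
```

```text
the job is handed in; nothing more can be done
None
```

The stack is packed and handed in at about 41 s: heat sink, case, tape and cover, level and each within about 2 mm of centred on the one below; no verdict came back. The first grip missed because the fingertips sit about 31 mm short of the stated TCP, which I corrected for.

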